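# Find the rocking lug of an instrument plate and press its shim flat

### The job

The instrument plate on the bench rocks on one of its four feet. With the fingertips, press straight down on each of its four lugs in turn, firmly enough to feel whether it gives, starting at the near left and going on to the far left, far right and near right; then press the raised shim tab of the lug that rocked down flat, so that it stays. Leave the other three tabs up, lift nothing, keep the plate in its place and do not disturb the vial, the jar or the marker beside it.

Things in the scene. Friction and masses are not known exactly. Their poses are not given: they have to be found in the camera images.
- plate: loose aluminium instrument plate, 12 mm thick, 0.8 kg, not fastened, on four feet on a fixed steel bed; 180 (x) by 158 mm (y) with four lugs at its sides and a round level (8 mm high) in the middle. Origin: centre of its underside, 30 mm over the worktop; x points away from the robot (yaw within 17 degrees), y left, z up. One lug, which one varies, gives when pressed; the other three are firm
- lug_near_left: near left lug of the plate as seen from the robot, 36 (x) by 68 (y) by 12 mm; origin in its middle, 6 mm below its top face, which is 42 mm over the worktop; axes as the plate's; at x -60, y 112 mm of the plate. The lug that rocks starts to give at 3 N, is 5 mm down at about 5 N and springs back when let go; the firm ones stay
- tab_near_left (a point): where to press the shim tab of the near left lug: on its raised upper face, 36 mm over the worktop, 52 mm from the lug's centre towards the plate's minus x (the robot's side). Flat, the tab is 24 mm over the worktop here. The tab is 32 mm wide (y), 3 mm thick, and slopes up 24 degrees from its hinge, which is 30 mm from this point on the lug's side, to its end 12 mm farther out
- lug_far_left: far left lug of the plate as seen from the robot, 36 (x) by 68 (y) by 12 mm; origin in its middle, 6 mm below its top face, which is 42 mm over the worktop; axes as the plate's; at x 60, y 112 mm of the plate. The lug that rocks starts to give at 3 N, is 5 mm down at about 5 N and springs back when let go; the firm ones stay
- tab_far_left (a point): where to press the shim tab of the far left lug: on its raised upper face, 36 mm over the worktop, 52 mm from the lug's centre towards the plate's minus x (the robot's side). Flat, the tab is 24 mm over the worktop here. The tab is 32 mm wide (y), 3 mm thick, and slopes up 24 degrees from its hinge, which is 30 mm from this point on the lug's side, to its end 12 mm farther out
- lug_far_right: far right lug of the plate as seen from the robot, 36 (x) by 68 (y) by 12 mm; origin in its middle, 6 mm below its top face, which is 42 mm over the worktop; axes as the plate's; at x 60, y -112 mm of the plate. The lug that rocks starts to give at 3 N, is 5 mm down at about 5 N and springs back when let go; the firm ones stay
- tab_far_right (a point): where to press the shim tab of the far right lug: on its raised upper face, 36 mm over the worktop, 52 mm from the lug's centre towards the plate's minus x (the robot's side). Flat, the tab is 24 mm over the worktop here. The tab is 32 mm wide (y), 3 mm thick, and slopes up 24 degrees from its hinge, which is 30 mm from this point on the lug's side, to its end 12 mm farther out
- lug_near_right: near right lug of the plate as seen from the robot, 36 (x) by 68 (y) by 12 mm; origin in its middle, 6 mm below its top face, which is 42 mm over the worktop; axes as the plate's; at x -60, y -112 mm of the plate. The lug that rocks starts to give at 3 N, is 5 mm down at about 5 N and springs back when let go; the firm ones stay
- tab_near_right (a point): where to press the shim tab of the near right lug: on its raised upper face, 36 mm over the worktop, 52 mm from the lug's centre towards the plate's minus x (the robot's side). Flat, the tab is 24 mm over the worktop here. The tab is 32 mm wide (y), 3 mm thick, and slopes up 24 degrees from its hinge, which is 30 mm from this point on the lug's side, to its end 12 mm farther out
- shim_a (a joint): hinge of one of the four shims (the letters are not tied to places): 0 to 0.04 rad at the start with its tab raised, 0.42 with its tab level against the stop, that is flat. Stiff: about 8 N on the tab folds it, and it stays where it is left. A shim is a flat aluminium horseshoe; its fork lies under the lug and fills the gap when flat
- shim_b (a joint): hinge of one of the four shims (the letters are not tied to places): 0 to 0.04 rad at the start with its tab raised, 0.42 with its tab level against the stop, that is flat. Stiff: about 8 N on the tab folds it, and it stays where it is left. A shim is a flat aluminium horseshoe; its fork lies under the lug and fills the gap when flat
- shim_c (a joint): hinge of one of the four shims (the letters are not tied to places): 0 to 0.04 rad at the start with its tab raised, 0.42 with its tab level against the stop, that is flat. Stiff: about 8 N on the tab folds it, and it stays where it is left. A shim is a flat aluminium horseshoe; its fork lies under the lug and fills the gap when flat
- shim_d (a joint): hinge of one of the four shims (the letters are not tied to places): 0 to 0.04 rad at the start with its tab raised, 0.42 with its tab level against the stop, that is flat. Stiff: about 8 N on the tab folds it, and it stays where it is left. A shim is a flat aluminium horseshoe; its fork lies under the lug and fills the gap when flat
- brown_vial: brown glass vial, 39 mm across, 64 mm tall, standing on the worktop left of the stand, to be left alone; origin at the centre of its underside
- clear_jar: clear screw jar, 48 mm across, 64 mm tall, standing on the worktop right of the stand, to be left alone; origin at the centre of its underside
- marker: black and white marker pen, 138 mm long, 13 mm thick, lying on the worktop on the robot's side of the stand, to be left alone; origin at the middle of its underside

How it is judged:
By the outcome, as a careful person would: the job done as asked, in the order asked, and still so for the second after the job is handed in, with the robot touching nothing.
It also fails if it takes over 58 s, if anything falls off the work surface, if the arm or the gripper's body presses on something with over 40 N, if the wrist force passes 120 N, or if a joint passes its speed limit or range.

### The arm

A 6-joint arm with a two-finger parallel gripper is mounted at the origin on a cart in front of the work surface, level with it; the furniture and walls round the work are solid. World frame = base frame: x ahead of the robot, y to its left, z up, the work surface at z = 0. Lengths are in m, angles in rad, forces in N, time in s.
With the tool pointing down it reaches from about 0.25 to 0.775 m from the base axis. Payload 4 kg.
Tool frame: the origin (TCP) lies midway between the tips of the shut fingers; the grasp point (between the pads) lies 19 mm behind it (robot.tcp_to_grasp is the distance from the TCP to the grasp point, in m); z points along the fingers, y is the line along which they close (so a half turn about z gives the same grasp; the last joint's range is limited). The gripper opens to 94 mm and grips with 3 to 60 N. Pads are 16 mm wide; open, the fingers measure 119 mm over their backs; the gripper's body (75 mm by 177 mm) begins 78 mm behind the grasp point.
Start: joints at [-1.431, 0.087, 1.371, -0, 1.684, -0.103], TCP at [0.132, -0.534, 0.177] pointing down, gripper open.
Joint ranges: [-3.1, 3.1], [-0.76, 2.03], [0.27, 2.55], [-1.08, 4.22], [0.17, 2.65], [-2.57, 2.57]. Speed limits (rad/s): [2.79, 2.79, 3.14, 3.14, 3.14, 3.14].

### API

Orientations are given as [roll, pitch, yaw] about the fixed x, y, z axes, in that order (R = Rz(yaw) Ry(pitch) Rx(roll)).
In Python, from bench import robot, viewer gives the robot as it stands. The module is installed in compiled form; this text tells all that it offers.
- The arm moves only by the shell command python3 -m handwheel 'ROWS' [OPENING]. ROWS is JSON, a list of rows, each a list of 6 numbers: the shift along the tool's x, y, z in units of 0.2 m (1.0 is 0.2 m), then the turn, a rotation vector about the tool's x, y, z in units of 30 degrees (1.0 is 30 degrees). In form: [[x, y, z, wx, wy, wz], ...]. A call has 1 to 10 rows; each row is the pose to reach, as a shift and turn from the pose commanded when the call began, along the tool's axes at that moment; what a row does not reach only later rows make up. A row lasts 1/12 s, in which the tool goes at most 41.7 mm and 7.16 degrees, less where a joint would pass 70% of its speed; a pose out of reach is approached as far as the arm can. A call with a number of a shift or a turn outside -1 to 1 is refused whole. A call with a gripper value outside its range is refused whole. OPENING is the gripper's target within -1 to 1 (shut at 1, half-way at 0, fully open at -1), set as the call begins (- or left out, the last holds). The fingers move at their own pace and stop on an object; the grip force is fixed at half the most. Time passes only in rows, so rows that repeat a pose let the fingers close. It gives the time, the measured TCP pose, the force, the opening and the grip force at its end, in the units of the state.
- robot.get_obs(): the state, without advancing time (a new reading comes with each control period).
- viewer.snapshot(name): name is "scene" or "top"; returns the picture (480x640x3 uint8, red, green, blue); there is no depth.
- viewer.calibration(name): a dict with "fx", "fy", "cx", "cy" (pixels), "R" (3x3) and "t" (3): a world point X has camera coordinates R X + t. Camera axes: x right, y down, z forward; pixel columns grow to the right and rows downward; lengths in m; the calibration is good to about 2 mm. A picture is of the moment at which its call begins. calibration takes no time and is no camera call.
- robot.close_job(): hands the job in; it is judged then, once.
The state is a dict: "time": time; "joint_positions": joint angles; "qvel": joint speeds; "joint_torque": joint torques, N m; "tool_pos": TCP position; "ee_rot": TCP orientation; "wrist_force": force on the tool from outside, world axes, zero at the start; "wrist_torque": the same for the moment, N m; "width": finger opening in m; "finger_force": force on a finger pad.
Only numpy, scipy, OpenCV 4.12 (cv2) and the standard library are available. Lean on these libraries where they do the work, as an engineer would, in place of code of your own. Each camera call takes 0.05 s, during which the arm holds its last target. There are 200 camera calls.

## Working session

There is one attempt and no reset: what is moved stays moved. The work goes in short steps, Python scripts to look and compute and a shell command to move; the robot and the scene stay as the last step left them, time stands still between calls to the robot, and variables do not carry over. Pictures are saved under pics/ and viewed, at most 10 in all, crops included, and the job is handed in when it is done.

```bash
mkdir -p pics; python3 - <<'E'
from bench import robot, viewer
import cv2
for n in("top","scene"):
    cv2.imwrite(f"pics/{n}0.png",viewer.snapshot(n)[:,:,::-1])
    c=viewer.calibration(n);print(n,c)
o=robot.get_obs();print(o)
E
```

```text
top {'fx': 563.4141219555319, 'fy': 563.4141219555319, 'cx': 325.1358985111434, 'cy': 239.65048792049564, 'R': array([[-0.02934045, -0.99943988, -0.01609539],
       [-0.99308728,  0.03097725, -0.11321688],
       [ 0.11365205,  0.01266229, -0.99343992]]), 't': array([0.12847386, 0.54585744, 0.92162117])}
scene {'fx': 519.3545370041147, 'fy': 519.3545370041147, 'cx': 309.43796982916683, 'cy': 239.842481583593, 'R': array([[-0.53834059, -0.84265727,  0.01086882],
       [-0.36850449,  0.22378506, -0.90228859],
       [ 0.75788776, -0.48974378, -0.43099557]]), 't': array([0.34662875, 0.21719903, 0.63814588])}
{'time': 0.1, 'joint_positions': array([-1.43108387e+00,  8.78884340e-02,  1.37208315e+00, -2.27029515e-05,
        1.68359726e+00, -1.03135788e-01]), 'qvel': array([-0.00156055, -0.00168306, -0.00349576, -0.00199949, -0.00086774,
        0.00025108]), 'joint_torque': array([ 1.51315322e-03, -3.41252732e+01, -3.03303838e+01,  7.18166004e-02,
        3.04113398e-02, -9.42800602e-05]), 'tool_pos': array([ 0.13214932, -0.53332674,  0.1759274 ]), 'ee_rot': array([-3.13962465e+00, -1.81010176e-04,  2.42845532e-01]), 'wrist_force': array([-0.71985146,  0.63844432,  0.72867184]), 'wrist_torque': array([ 0.00886606, -0.02441746,  0.00865804]), 'finger_force': 0.0, 'width': 0.09396268944357515}
```

View pics/top0.png

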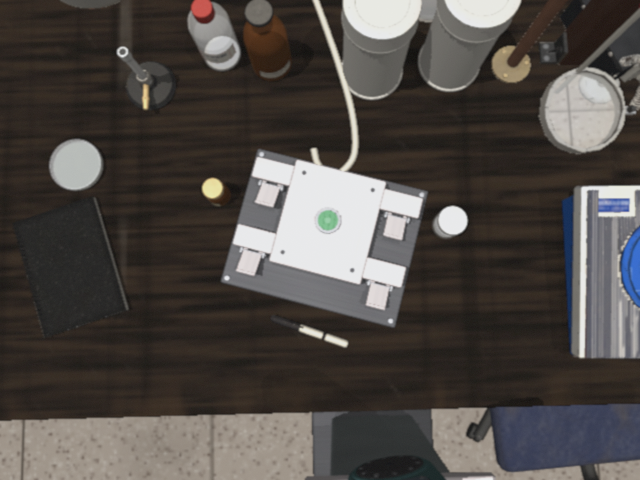

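View pics/scene0.png

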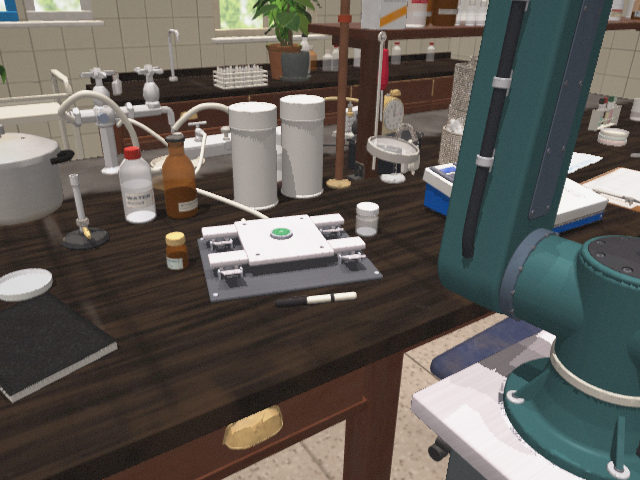

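```bash
cat > h.py <<'E'
import numpy as np, cv2
from scipy.spatial.transform import Rotation as Ro
from bench import robot, viewer
def proj(n,P):
    c=viewer.calibration(n);p=np.asarray(P)@np.array(c["R"]).T+c["t"]
    return np.c_[c["fx"]*p[:,0]/p[:,2]+c["cx"],c["fy"]*p[:,1]/p[:,2]+c["cy"]]
def world(pose,xy,z):
    x,y,a=pose;c,s=np.cos(a),np.sin(a);xy=np.atleast_2d(xy)
    return np.c_[x+c*xy[:,0]-s*xy[:,1],y+s*xy[:,0]+c*xy[:,1],np.full(len(xy),z)]
def rect(cx,cy,w,h): return np.array([[cx-w/2,cy-h/2],[cx+w/2,cy-h/2],[cx+w/2,cy+h/2],[cx-w/2,cy+h/2]])
LUG={k:(sx*.06,sy*.112) for k,sx,sy in(("nl",-1,1),("fl",1,1),("fr",1,-1),("nr",-1,-1))}
RECTS=[rect(0,0,.18,.158)]+[rect(x,y,.036,.068) for x,y in LUG.values()]
def go(target,yaw=None):
    "rows units from the measured pose to world target"
    o=robot.get_obs();R=Ro.from_euler('xyz',o["ee_rot"])
    d=R.inv().apply(np.array(target)-o["tool_pos"])/.2
    w=np.zeros(3)
    if yaw is not None: w=(R.inv()*Ro.from_euler('xyz',[np.pi,0,yaw])).as_rotvec()/np.radians(30)
    return np.r_[d,w].round(3)
E
cat > fit.py <<'E'
from h import *
from scipy.optimize import minimize
im=cv2.imread("pics/top0.png");g=im.min(2)
roi=np.zeros(g.shape,np.uint8);cv2.fillConvexPoly(roi,np.array([[258,148],[430,190],[396,328],[220,280]]),1)
m=((g>200)&(roi>0)).astype(float)
def cost(p):
    t=np.zeros(g.shape,np.uint8)
    for r in RECTS: cv2.fillConvexPoly(t,np.round(proj("top",world(p,r,.042))*16).astype(np.int32),255,cv2.LINE_AA,4)
    t=t/255.;return np.abs(t-m).sum()
# initial: back-project level centre
best=min((minimize(cost,[x,y,a],method="Nelder-Mead",options=dict(initial_simplex=np.array([[x,y,a],[x+.01,y,a],[x,y+.01,a],[x,y,a+.05]]))) for x in(.5,.54,.58) for y in(-.02,.02) for a in(-.25,)),key=lambda r:r.fun)
print(best.x,best.fun,m.sum());np.save("pose.npy",best.x);p=best.x
print("level px",proj("top",world(p,[0,0],.05)))
for k,v in LUG.items(): print(k,world(p,v,.042)[0].round(4),"tab",world(p,[v[0]-.052,v[1]],.036)[0].round(4))
big=cv2.resize(im[130:340,200:450],None,fx=3.2,fy=2.8) if 0 else im.copy()
for r in RECTS: cv2.polylines(big,[np.round(proj("top",world(p,r,.042))).astype(int)],True,(0,0,255))
for v in LUG.values(): cv2.circle(big,tuple(int(q) for q in proj("top",world(p,[v[0]-.052,v[1]],.036))[0].round()),1,(255,0,0),-1)
cv2.imwrite("pics/fit.png",cv2.resize(big[135:340,205:445],None,fx=2.8,fy=2.8))
k=world(p,LUG["nl"],.10)[0]
print(go(k,p[2]))
E
python3 fit.py
```

```text
Traceback (most recent call last):
  File "fit.py", line 11, in <module>
    best=min((minimize(cost,[x,y,a],method="Nelder-Mead",options=dict(initial_simplex=np.array([[x,y,a],[x+.01,y,a],[x,y+.01,a],[x,y,a+.05]]))) for x in(.5,.54,.58) for y in(-.02,.02) for a in(-.25,)),key=lambda r:r.fun)
  File "fit.py", line 11, in <genexpr>
    best=min((minimize(cost,[x,y,a],method="Nelder-Mead",options=dict(initial_simplex=np.array([[x,y,a],[x+.01,y,a],[x,y+.01,a],[x,y,a+.05]]))) for x in(.5,.54,.58) for y in(-.02,.02) for a in(-.25,)),key=lambda r:r.fun)
              ~~~~~~~~^^^^^^^^^^^^^^^^^^^^^^^^^^^^^^^^^^^^^^^^^^^^^^^^^^^^^^^^^^^^^^^^^^^^^^^^^^^^^^^^^^^^^^^^^^^^^^^^^^^^^^^^^^^^^^^^^^^^^^^^^
  File "fit.py", line 8, in cost
    for r in RECTS: cv2.fillConvexPoly(t,np.round(proj("top",world(p,r,.042))*16).astype(np.int32),255,cv2.LINE_AA,4)
                                                  ~~~~^^^^^^^^^^^^^^^^^^^^^^^
  File "h.py", line 5, in proj
    c=viewer.calibration(n);p=np.asarray(P)@np.array(c["R"]).T+c["t"]
ValueError: time passes only in moves, steps and waits
```

```bash
sed -i 's/^def proj/import functools\ncal=functools.cache(viewer.calibration)\ndef proj/; s/c=viewer.calibration(n)/c=cal(n)/' h.py; python3 fit.py
```

```text
[ 0.58146991  0.10633574 -0.28367729] 3014.419607843137 13835.0
level px [[327.73430335 219.28236737]]
nl [0.5552 0.2307 0.042 ] tab [0.5053 0.2452 0.036 ]
fl [0.6704 0.1971 0.042 ] tab [0.6205 0.2116 0.036 ]
fr [ 0.6077 -0.018   0.042 ] tab [ 0.5578 -0.0034  0.036 ]
nr [0.4925 0.0156 0.042 ] tab [0.4426 0.0302 0.036 ]
[ 2.972e+00 -3.198e+00  3.860e-01 -4.000e-03  1.000e-03  1.006e+00]
```

View pics/fit.png

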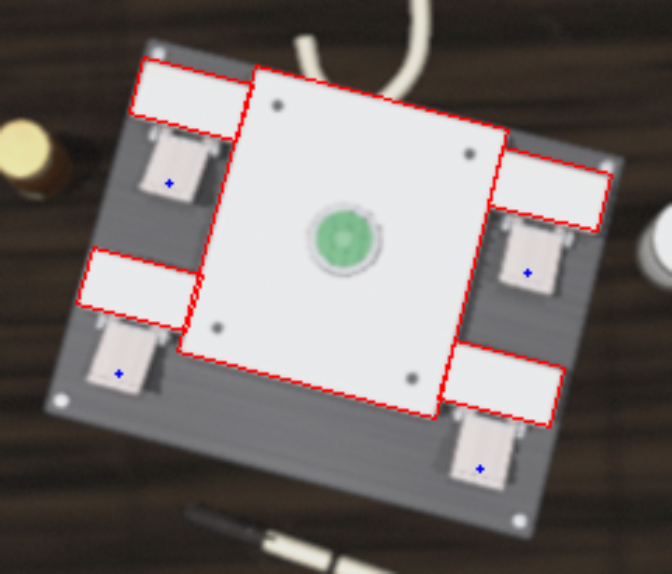

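```bash
R='x'; 
python3 -m handwheel '[[0.16,-0.17,0,0,0,0],[0.33,-0.35,0,0,0,0],[0.5,-0.53,0,0,0,0],[0.66,-0.7,0,0,0,0],[0.8,-0.85,0,0,0,0],[0.93,-1,0,0,0,0],[0.93,-1,0,0,0,0]]' 1
python3 -m handwheel '[[0.16,-0.17,0,0,0,0],[0.33,-0.35,0,0,0,0],[0.5,-0.53,0,0,0,0],[0.66,-0.7,0,0,0,0],[0.8,-0.85,0,0,0,0],[0.93,-1,0,0,0,0],[0.93,-1,0,0,0,0]]' 1
python3 -m handwheel '[[0.16,-0.17,0,0,0,0.2],[0.33,-0.35,0,0,0,0.4],[0.5,-0.53,0,0,0,0.6],[0.66,-0.7,0,0,0,0.8],[0.8,-0.85,0,0,0,1],[0.93,-1,0,0,0,1],[0.93,-1,0,0,0,1],[0.93,-1,0,0,0,1]]' 1
python3 -c "
from h import *
p=np.load('pose.npy');print(go(world(p,LUG['nl'],.06)[0],p[2]))"
```

```text
time: 0.68
tool_pos: [0.2657, -0.2915, 0.1767]
ee_rot: [-3.14, -0.001, 0.245]
wrist_force: [0.5, -0.4, 0.2]
width: 0.0504
finger_force: 0.0
time: 1.27
tool_pos: [0.3979, -0.0525, 0.1766]
ee_rot: [-3.14, -0.0, 0.246]
wrist_force: [0.3, -0.4, -0.4]
width: 0.0043
finger_force: 0.0
time: 1.93
tool_pos: [0.5307, 0.1882, 0.1742]
ee_rot: [-3.14, 0.003, -0.275]
wrist_force: [0.5, -1.0, 0.1]
width: 0.0004
finger_force: 0.0
[ 0.062 -0.237  0.571 -0.002  0.007  0.017]
```

```bash

python3 -m handwheel '[[0.06,-0.235,0.1,0,0,0.017],[0.06,-0.235,0.25,0,0,0.017],[0.06,-0.235,0.4,0,0,0.017],[0.06,-0.235,0.52,0,0,0.017],[0.06,-0.235,0.57,0,0,0.017],[0.06,-0.235,0.57,0,0,0.017],[0.06,-0.235,0.57,0,0,0.017]]'
python3 -c "
from h import *
p=np.load('pose.npy');print(go(world(p,LUG['nl'],.042)[0],p[2]),robot.get_obs()['tool_pos'])"
```

```text
time: 2.52
tool_pos: [0.5542, 0.224, 0.0633]
ee_rot: [3.141, 0.0, -0.29]
wrist_force: [0.0, 0.7, 0.2]
width: 0.0007
finger_force: 0.0
[-0.005 -0.033  0.106  0.001  0.    -0.012] [0.554172   0.22400315 0.06327796]
```

```bash

python3 -m handwheel '[[0,-0.03,0.04,0,0,0],[0,-0.03,0.07,0,0,0],[0,-0.03,0.09,0,0,0],[0,-0.03,0.1,0,0,0],[0,-0.03,0.1,0,0,0]]'
python3 -m handwheel '[[0,0,0.005,0,0,0],[0,0,0.01,0,0,0],[0,0,0.01,0,0,0]]'
python3 -m handwheel '[[0,0,0.005,0,0,0],[0,0,0.01,0,0,0],[0,0,0.01,0,0,0]]'
```

```text
time: 2.93
tool_pos: [0.5556, 0.2301, 0.0425]
ee_rot: [3.141, 0.001, -0.29]
wrist_force: [-0.7, 0.2, -0.6]
width: 0.0007
finger_force: 0.0
time: 3.18
tool_pos: [0.5559, 0.2302, 0.041]
ee_rot: [3.142, -0.0, -0.29]
wrist_force: [-0.1, -0.4, 1.5]
width: 0.0005
finger_force: 0.0
time: 3.43
tool_pos: [0.5558, 0.2302, 0.0388]
ee_rot: [3.141, 0.0, -0.29]
wrist_force: [-0.8, 1.0, -0.3]
width: 0.0003
finger_force: 0.0
```

```bash
for i in 1; do
python3 -m handwheel '[[0,0,0.005,0,0,0],[0,0,0.01,0,0,0],[0,0,0.01,0,0,0]]'
python3 -m handwheel '[[0,0,0.005,0,0,0],[0,0,0.01,0,0,0],[0,0,0.01,0,0,0]]'; done
```

```text
time: 3.68
tool_pos: [0.5557, 0.2302, 0.0366]
ee_rot: [3.141, 0.0, -0.29]
wrist_force: [-1.6, -0.0, -0.4]
width: 0.0001
finger_force: 0.0
time: 3.93
tool_pos: [0.5557, 0.2302, 0.0346]
ee_rot: [3.141, 0.0, -0.29]
wrist_force: [0.3, 0.0, 0.7]
width: 0.0003
finger_force: 0.0
```

```bash
python3 - <<'E'
from h import *
a=viewer.snapshot("top")[:,:,::-1][140:300,210:390];b=viewer.snapshot("scene")[:,:,::-1][180:340,180:420]
a=cv2.resize(a,(400,356),interpolation=cv2.INTER_CUBIC);b=cv2.resize(b,(534,356),interpolation=cv2.INTER_CUBIC)
cv2.imwrite("pics/c1.png",cv2.resize(np.hstack([a,b]),(800,305)))
o=robot.get_obs();print(proj("top",[o["tool_pos"]]),proj("scene",[o["tool_pos"]]))
E
```

```text
[[255.08951659 237.91844622]] [[227.92823092 257.93551617]]
```

View pics/c1.png

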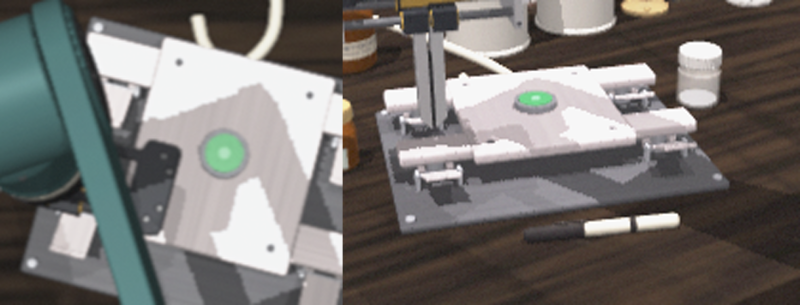

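```bash
python3 - <<'E'
from h import *
p=np.load('pose.npy');im=cv2.imread("pics/scene0.png");print(robot.get_obs()["tool_pos"])
for n in("top","scene"):c=cal(n);print(n,-np.array(c["R"]).T@c["t"])
big=cv2.resize(im[200:310,180:400],None,fx=3.6,fy=3.6,interpolation=cv2.INTER_CUBIC)
for r in RECTS: cv2.polylines(big,[np.round((proj("scene",world(p,r,.042))-[180,200])*3.6).astype(int)],True,(0,0,255))
cv2.imwrite("pics/c2.png",big)
E
```

```text
[0.55581583 0.23022619 0.03484941]
top [0.44110942 0.0998229  0.97944337]
scene [-0.21699981  0.55601132  0.4672468 ]
```

View pics/c2.png

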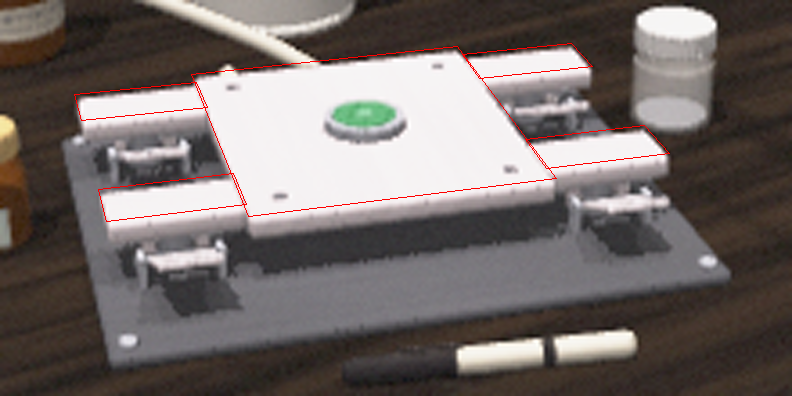

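```bash
python3 - <<'E'
from h import *
im=viewer.snapshot("scene")[:,:,::-1]
big=cv2.resize(im[190:280,180:290],None,fx=6,fy=6,interpolation=cv2.INTER_CUBIC)
q=robot.get_obs()["tool_pos"]
for dz in(0,.02,.04): cv2.circle(big,tuple(np.round((proj("scene",[q+[0,0,dz]])[0]-[180,190])*6).astype(int)),3,(0,0,255),-1)
for dx in(.02,.04): cv2.circle(big,tuple(np.round((proj("scene",[q+[dx,0,0]])[0]-[180,190])*6).astype(int)),3,(255,0,0),-1)
cv2.imwrite("pics/c3.png",big)
E
```

```text
(no output)
```

View pics/c3.png

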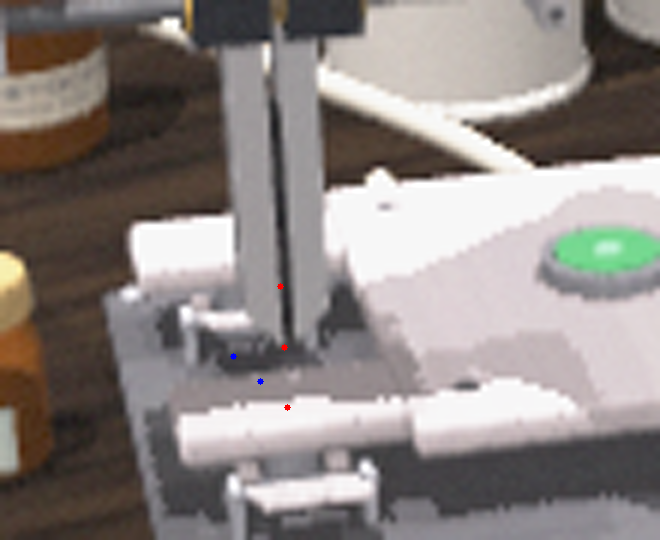

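```bash

python3 -m handwheel '[[0,0,0.01,0,0,0],[0,0,0.02,0,0,0],[0,0,0.02,0,0,0]]' | egrep 'pos|wrist'
python3 -m handwheel '[[0,0,0.01,0,0,0],[0,0,0.02,0,0,0],[0,0,0.02,0,0,0]]' | egrep 'pos|wrist'
python3 - <<'E'
from h import *
im=viewer.snapshot("scene")[:,:,::-1]
cv2.imwrite("pics/c4.png",cv2.resize(im[200:280,190:270],None,fx=6,fy=6,interpolation=cv2.INTER_CUBIC))
E
```

```text
tool_pos: [0.5555, 0.2301, 0.0303]
wrist_force: [-0.5, 0.2, 0.4]
tool_pos: [0.5555, 0.2301, 0.0263]
wrist_force: [0.3, -0.6, -0.8]
```

View pics/c4.png

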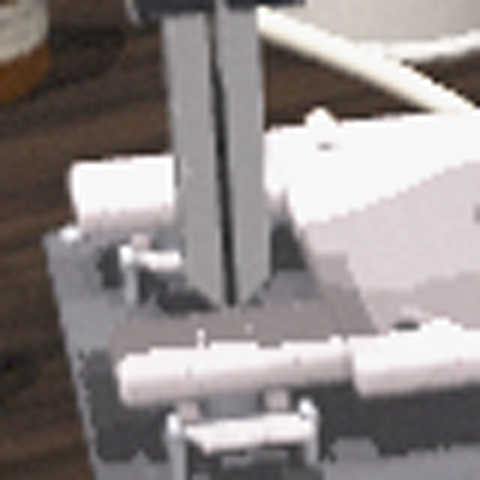

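```bash

python3 -m handwheel '[[0,0,0.01,0,0,0],[0,0,0.01,0,0,0],[0,0,0.01,0,0,0]]' | egrep 'pos|wrist'
python3 -m handwheel '[[0,0,0.005,0,0,0],[0,0,0.005,0,0,0],[0,0,0.005,0,0,0]]' | egrep 'pos|wrist'
python3 -m handwheel '[[0,0,0.005,0,0,0],[0,0,0.005,0,0,0],[0,0,0.005,0,0,0]]' | egrep 'pos|wrist'
```

```text
tool_pos: [0.5558, 0.2302, 0.0248]
wrist_force: [0.1, 0.7, 0.3]
tool_pos: [0.5559, 0.2302, 0.0239]
wrist_force: [0.4, -1.1, 1.0]
tool_pos: [0.5558, 0.2302, 0.0229]
wrist_force: [0.6, -0.1, -0.2]
```

```bash

python3 -m handwheel '[[0,0,0.005,0,0,0],[0,0,0.005,0,0,0],[0,0,0.005,0,0,0]]' | egrep 'pos|wrist'
python3 -m handwheel '[[0,0,0.005,0,0,0],[0,0,0.005,0,0,0],[0,0,0.005,0,0,0]]' | egrep 'pos|wrist'
```

```text
tool_pos: [0.5558, 0.2302, 0.0218]
wrist_force: [-0.1, -0.6, -0.1]
tool_pos: [0.5558, 0.2302, 0.0208]
wrist_force: [-0.3, 0.4, 0.1]
```

```bash
python3 - <<'E'
from h import *
im=viewer.snapshot("scene")[:,:,::-1]
q=robot.get_obs()["tool_pos"];print(q,proj("scene",[q,q+[0,0,.02]]))
g=im.sum(2)//3
for r in range(238,264): print(r,*["%3d"%v for v in g[r,212:246]])
cv2.imwrite("pics/c5.png",cv2.resize(im[220:280,200:280],None,fx=8,fy=8,interpolation=cv2.INTER_NEAREST))
E
```

```text
[0.55584142 0.2302296  0.02089022] [[228.35951589 264.79061258]
 [227.72876023 254.93403037]]
238 152 153 153 147 130 129 138 133 140 155 157 157 158 155 125  46  88 154 158 156 155 153 160  92  68  68  93 171 179 207 216 214 216 214
239 192 194 175 137 125 129 135 133 146 156 159 158 156 156 145  45  79 154 153 156 156 157 163  71  67  65  71 136 155 200 215 214 214 214
240 190 189 174 113 114 128 135 136 152 157 156 156 157 154 151  46  77 154 156 156 154 156 167  67  69  68  71  90 144 188 210 213 215 214
241 177 177 171 115 120 139 158 126 134 155 156 158 156 158 152  44  68 154 157 153 155 158 160  69  65  66  66  68 117 164 202 215 213 213
242 208 218 238 241 219 229 229 234 119 157 156 155 157 153 152  40  62 156 155 155 154 155 157  66  67  67  62  68 105 145 181 190 188 189
243 176 200 229 245 240 242 242 241 129 160 154 156 157 155 153  44  63 155 152 156 156 156 154  69  68  65  66  68  85 139 159 167 170 172
244 128 121 141 208 199 201 204 185 129 166 156 157 154 157 153  66  61 151 154 158 156 155 154  69  66  65  67  69  68 117 148 171 170 169
245 119  65  72  95 119 13
[... 1933 characters left out ...]

259 143 154 232 233 233 243 244 243 244 244 243 244 243 243 243 244 244 244 244 245 246 244 244 246 243 241 238 218 237 234 230 229 225 222
260 233 234 243 243 244 243 243 244 244 244 244 244 244 244 246 246 242 244 243 243 243 238 235 236 225 220 217 189 214 207 203 196 193 192
261 243 244 243 244 244 244 243 242 241 219 243 238 240 238 239 237 226 229 226 224 221 218 213 208 197 194 193 188 190 186 180 182 179 178
262 241 240 238 237 235 232 231 227 223 191 225 219 220 217 210 208 203 200 199 200 198 194 191 189 182 179 178 177 174 165 169 167 165 160
263 222 218 217 215 212 207 204 201 197 199 198 201 197 196 194 190 192 187 186 183 180 176 170 173 167 166 159 157 153 133 129 124 126 116
```

View pics/c5.png

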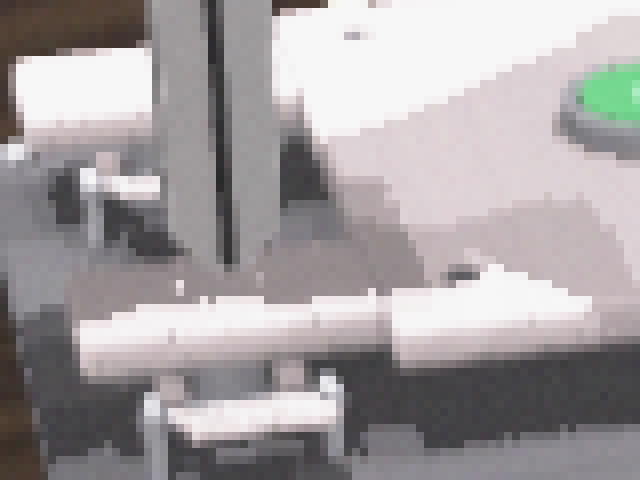

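```bash

python3 -m handwheel '[[0,0,0.005,0,0,0],[0,0,0.005,0,0,0],[0,0,0.005,0,0,0]]' | egrep 'pos|wrist'
python3 -m handwheel '[[0,0,0.005,0,0,0],[0,0,0.005,0,0,0],[0,0,0.005,0,0,0]]' | egrep 'pos|wrist'
```

```text
tool_pos: [0.5558, 0.2302, 0.0198]
wrist_force: [0.5, 0.5, -0.3]
tool_pos: [0.5558, 0.2302, 0.0188]
wrist_force: [0.4, -0.3, -0.2]
```

```bash

python3 -m handwheel '[[0,0,0.005,0,0,0],[0,0,0.005,0,0,0],[0,0,0.005,0,0,0]]' | egrep 'pos|wrist'
python3 -m handwheel '[[0,0,0.005,0,0,0],[0,0,0.005,0,0,0],[0,0,0.005,0,0,0]]' | egrep 'pos|wrist'
python3 - <<'E'
from h import *
im=viewer.snapshot("scene")[:,:,::-1]
g=im.sum(2)//3
for r in range(248,260): print(r,*["%3d"%v for v in g[r,218:240]])
E
```

```text
tool_pos: [0.5558, 0.2302, 0.0178]
wrist_force: [0.3, -0.5, -0.5]
tool_pos: [0.5558, 0.2302, 0.0168]
wrist_force: [-0.7, -0.3, 0.7]
248  98  91 118 158 157 155 155 156 153  98  55 124 157 158 154 156 154 122 130 130 129 118
249  73  66  89 147 156 157 153 159 153  96  54 111 153 154 153 155 155 131 129 128 128 119
250  67  67  74 131 156 154 156 156 150  97  51 105 155 154 156 154 153 139 137 134 139 149
251  66  68  72 112 154 156 158 156 155  95  49 107 156 157 154 155 152 140 142 141 143 148
252  94  93  96 121 152 153 156 157 156 117  52 103 156 155 157 151 145 144 144 143 145 144
253 130 132 132 136 145 148 152 158 154 125  52  98 154 156 162 144 145 146 147 144 143 143
254 142 139 142 142 143 142 148 150 156 137  43  91 155 154 154 143 143 145 144 141 144 141
255 143 143 145 141 143 142 143 146 153 165  80  91 154 146 144 143 144 146 143 143 144 145
256 144 145 143 143 145 144 142 146 145 157 129 129 150 146 144 147 146 143 145 145 147 147
257 146 144 145 143 145 146 147 144 155 233 233 233 233 231 146 149 147 148 148 148 155 232
258 155 233 233 232 231 233 233 234 235 244 244 244 244 244 232 156 234 235 234 234 235 244
259 234 244 243 244 244 244 244 243 243 244 244 244 244 245 246 236 244 246 242 241 239 218
```

```bash

python3 -m handwheel '[[0,0,0.005,0,0,0],[0,0,0.005,0,0,0],[0,0,0.005,0,0,0]]' | egrep 'pos|wrist'
python3 -m handwheel '[[0,0,0.005,0,0,0],[0,0,0.005,0,0,0],[0,0,0.005,0,0,0]]' | egrep 'pos|wrist'
```

```text
tool_pos: [0.5558, 0.2302, 0.0158]
wrist_force: [-0.0, -0.6, 1.1]
tool_pos: [0.5558, 0.2302, 0.0149]
wrist_force: [-0.3, 0.3, -0.5]
```

```bash

python3 -m handwheel '[[0,0,0.005,0,0,0],[0,0,0.005,0,0,0],[0,0,0.005,0,0,0]]' | egrep 'pos|wrist'
python3 -m handwheel '[[0,0,0.005,0,0,0],[0,0,0.005,0,0,0],[0,0,0.005,0,0,0]]' | egrep 'pos|wrist'
python3 - <<'E'
from h import *
o=robot.get_obs();print(o["joint_torque"],o["wrist_torque"],o["time"])
im=viewer.snapshot("scene")[:,:,::-1]
g=im.sum(2)//3
for r in range(250,264): print(r,*["%3d"%v for v in g[r,218:240]])
E
```

```text
tool_pos: [0.5559, 0.2302, 0.0139]
wrist_force: [0.5, -0.6, -0.4]
tool_pos: [0.5559, 0.2303, 0.0136]
wrist_force: [-1.6, 0.1, 3.1]
[-1.11086662e-01 -3.82846963e+01 -2.73567456e+01 -3.71937628e-02
 -5.98219335e-01 -1.66095160e-04] [-0.13662162  0.2778805   0.01070666] 7.9833
250  63  70  90 148 155 156 156 158 155  98  48 114 153 155 157 155 155 133 134 135 136 136
251  69  67  78 143 154 157 158 158 153 100  49 106 156 156 153 155 153 142 143 141 141 141
252  81  97  97 130 154 154 158 159 155  96  48 105 156 156 155 156 152 144 143 144 144 142
253 128 131 131 131 156 156 157 155 156 118  50 101 156 156 155 155 149 142 144 143 144 143
254 141 143 141 139 149 156 155 156 155 125  50  87 156 158 158 168 146 144 145 144 147 145
255 142 142 145 143 144 147 153 157 156 125  47  83 154 153 149 155 142 142 142 144 144 145
256 144 153 230 144 144 145 148 151 156 144  44  77 156 148 145 148 146 144 147 146 148 146
257 144 149 203 145 146 143 148 145 150 157 124 138 234 231 146 147 149 147 145 148 145 148
258 146 152 231 154 234 233 232 234 233 235 235 235 243 205 145 153 233 234 235 235 235 233
259 233 235 243 235 244 244 244 244 244 244 244 244 243 234 234 235 244 246 244 242 241 240
260 244 244 244 244 244 244 244 244 246 244 244 244 244 240 239 241 238 239 229 225 220 219
261 244 243 243 243 241 240 242 240 241 232 231 229 229 217 218 223 218 212 205 199 195 194
262 234 232 229 225 220 220 223 221 209 210 207 206 203 198 197 198 192 191 189 183 181 178
263 208 202 204 199 201 198 197 198 192 195 193 187 189 186 180 178 171 174 172 165 163 161
```

```bash

python3 -m handwheel '[[0,0,0.0025,0,0,0],[0,0,0.005,0,0,0],[0,0,0.005,0,0,0],[0,0,0.005,0,0,0]]' | egrep 'pos|wrist'
```

```text
tool_pos: [0.5559, 0.2304, 0.0121]
wrist_force: [-2.7, -0.8, 6.0]
```

```bash

python3 -m handwheel '[[0,0,0.0025,0,0,0],[0,0,0.005,0,0,0],[0,0,0.005,0,0,0],[0,0,0.005,0,0,0]]' | egrep 'pos|wrist'
```

```text
tool_pos: [0.5558, 0.2305, 0.011]
wrist_force: [-3.9, 0.1, 4.6]
```

```bash

python3 -m handwheel '[[0,0,0.0025,0,0,0],[0,0,0.005,0,0,0],[0,0,0.005,0,0,0],[0,0,0.005,0,0,0]]' | egrep 'pos|wrist'
python3 -m handwheel '[[0,0,0.0025,0,0,0],[0,0,0.005,0,0,0],[0,0,0.005,0,0,0],[0,0,0.005,0,0,0]]' | egrep 'pos|wrist'
python3 - <<'E'
from h import *
im=viewer.snapshot("scene")[:,:,::-1]
cv2.imwrite("pics/c6.png",cv2.resize(im[200:280,190:300],None,fx=7,fy=7,interpolation=cv2.INTER_CUBIC))
E
```

```text
tool_pos: [0.5558, 0.2305, 0.0105]
wrist_force: [-3.8, -0.7, 7.5]
tool_pos: [0.5558, 0.2305, 0.0102]
wrist_force: [-4.7, -0.8, 9.4]
```

View pics/c6.png

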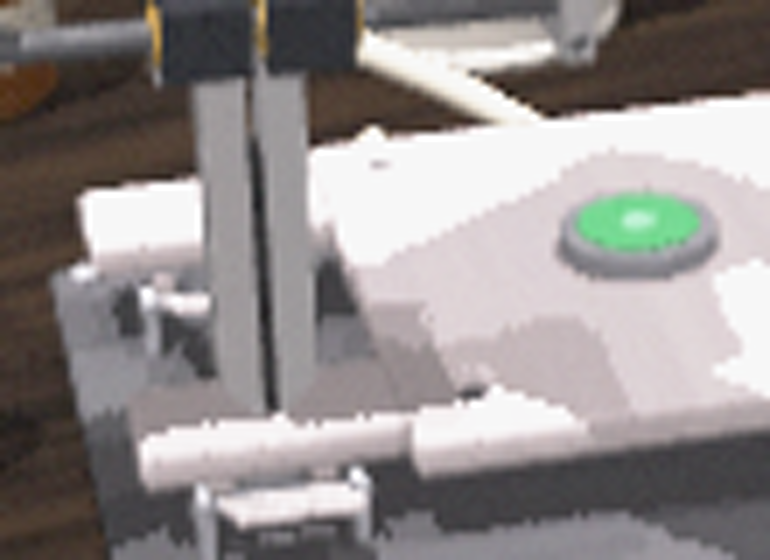

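```bash

python3 -m handwheel '[[0,0,-0.03,0,0,0],[0,0,-0.1,0,0,0],[0,0,-0.17,0,0,0],[0,0,-0.17,0,0,0],[0.2,0,-0.17,0,0,0],[0.4,0,-0.17,0,0,0],[0.6,0,-0.17,0,0,0],[0.6,0,-0.17,0,0,0],[0.6,0,-0.17,0,0,0],[0.6,0,-0.17,0,0,0]]'
python3 -c "
from h import *
p=np.load('pose.npy');print(go(world(p,LUG['fl'],.018)[0],p[2]))
cv2.imwrite('pics/t1.png',viewer.snapshot('scene')[:,:,::-1]);g=cv2.imread('pics/t1.png').sum(2)//3;h=cv2.imread('pics/scene0.png').sum(2)//3
for r in range(252,266): print(r,g[r,212:222:2],h[r,212:222:2])"
```

```text
time: 10.25
tool_pos: [0.67, 0.1957, 0.041]
ee_rot: [3.14, 0.003, -0.29]
wrist_force: [0.1, 0.3, 0.5]
width: 0.0005
finger_force: 0.0
[ 0.001 -0.007  0.115  0.002  0.005 -0.012]
252 [119 120 114 149 152] [105 104  90 144 149]
253 [230 229 228 233 234] [213 229 228 233 233]
254 [245 242 242 242 242] [240 243 243 243 243]
255 [246 245 242 243 243] [243 243 243 243 243]
256 [246 246 245 243 243] [243 244 244 244 244]
257 [246 246 246 245 243] [244 244 243 244 244]
258 [246 246 246 246 246] [244 244 244 244 244]
259 [246 246 246 246 246] [244 244 244 244 244]
260 [246 246 246 246 246] [244 244 244 244 244]
261 [246 246 246 246 245] [244 243 244 242 238]
262 [244 243 240 236 228] [237 233 228 218 204]
263 [226 219 216 206 200] [200 191 180 173 164]
264 [199 196 193 191 188] [165 161 160 156 154]
265 [173 183 181 178 175] [141 149 148 144 140]
```

```bash

python3 -m handwheel '[[0,-0.007,0.05,0,0,0],[0,-0.007,0.09,0,0,0],[0,-0.007,0.12,0,0,0],[0,-0.007,0.125,0,0,0],[0,-0.007,0.125,0,0,0]]' | egrep 'pos|wrist'
python3 -m handwheel '[[0,0,0.005,0,0,0],[0,0,0.01,0,0,0],[0,0,0.01,0,0,0]]' | egrep 'pos|wrist'
python3 -m handwheel '[[0,0,0.005,0,0,0],[0,0,0.005,0,0,0],[0,0,0.005,0,0,0]]' | egrep 'pos|wrist'
```

```text
tool_pos: [0.6701, 0.1974, 0.0168]
wrist_force: [0.6, -0.2, 0.4]
tool_pos: [0.6715, 0.1973, 0.0162]
wrist_force: [0.2, -0.1, -0.3]
tool_pos: [0.6713, 0.1972, 0.015]
wrist_force: [-0.1, 0.4, 0.5]
```

```bash

python3 -m handwheel '[[0,0,0.005,0,0,0],[0,0,0.005,0,0,0],[0,0,0.005,0,0,0]]' | egrep 'pos|wrist'
python3 -m handwheel '[[0,0,0.005,0,0,0],[0,0,0.005,0,0,0],[0,0,0.005,0,0,0]]' | egrep 'pos|wrist'
```

```text
tool_pos: [0.6713, 0.1973, 0.0139]
wrist_force: [-0.1, -0.2, -0.4]
tool_pos: [0.6714, 0.1973, 0.0138]
wrist_force: [-1.6, -0.6, 3.5]
```

```bash

python3 -m handwheel '[[0,0,0.005,0,0,0],[0,0,0.005,0,0,0],[0,0,0.005,0,0,0]]' | egrep 'pos|wrist'
python3 -m handwheel '[[0,0,0.005,0,0,0],[0,0,0.005,0,0,0],[0,0,0.005,0,0,0]]' | egrep 'pos|wrist'
```

```text
tool_pos: [0.6714, 0.1973, 0.0138]
wrist_force: [-3.8, -0.1, 7.6]
tool_pos: [0.6715, 0.1973, 0.0138]
wrist_force: [-5.1, -1.5, 10.1]
```

```bash

python3 -m handwheel '[[0,0,-0.03,0,0,0],[0,0,-0.1,0,0,0],[0,0,-0.17,0,0,0],[0,0,-0.17,0,0,0],[0,0.2,-0.17,0,0,0],[0,0.4,-0.17,0,0,0],[0,0.6,-0.17,0,0,0],[0,0.8,-0.17,0,0,0],[0,1,-0.17,0,0,0],[0,1,-0.17,0,0,0]]' | egrep 'pos|wrist'
python3 -m handwheel '[[0,0.11,0,0,0,0],[0,0.11,0,0,0,0],[0,0.11,0,0,0,0]]'
python3 -c "
from h import *
p=np.load('pose.npy');print(go(world(p,LUG['fr'],.0165)[0],p[2]))"
```

```text
tool_pos: [0.6127, -0.0013, 0.0453]
wrist_force: [0.2, 0.8, -0.1]
time: 13.3
tool_pos: [0.6082, -0.0157, 0.0453]
ee_rot: [-3.141, -0.001, -0.291]
wrist_force: [0.7, -0.3, -0.0]
width: 0.0002
finger_force: 0.0
[ 0.001  0.012  0.144 -0.001 -0.001 -0.015]
```

```bash

python3 -m handwheel '[[0,0.007,0.05,0,0,0],[0,0.007,0.1,0,0,0],[0,0.007,0.13,0,0,0],[0,0.007,0.144,0,0,0],[0,0.007,0.144,0,0,0],[0,0.007,0.144,0,0,0]]' | egrep 'pos|wrist'
python3 -m handwheel '[[0,0,0.005,0,0,0],[0,0,0.005,0,0,0],[0,0,0.005,0,0,0]]' | egrep 'pos|wrist'
python3 -m handwheel '[[0,0,0.005,0,0,0],[0,0,0.005,0,0,0],[0,0,0.005,0,0,0]]' | egrep 'pos|wrist'
python3 -m handwheel '[[0,0,0.005,0,0,0],[0,0,0.005,0,0,0],[0,0,0.005,0,0,0]]' | egrep 'pos|wrist'
```

```text
tool_pos: [0.6074, -0.0163, 0.0157]
wrist_force: [-0.0, 0.5, 0.7]
tool_pos: [0.6076, -0.0168, 0.0153]
wrist_force: [0.1, 0.5, 0.3]
tool_pos: [0.6074, -0.0169, 0.0142]
wrist_force: [-0.4, 0.4, 0.1]
tool_pos: [0.6077, -0.0169, 0.0138]
wrist_force: [-1.2, -0.9, 2.5]
```

```bash

python3 -m handwheel '[[0,0,0.005,0,0,0],[0,0,0.005,0,0,0],[0,0,0.005,0,0,0]]' | egrep 'pos|wrist'
python3 -m handwheel '[[0,0,0.005,0,0,0],[0,0,0.005,0,0,0],[0,0,0.005,0,0,0]]' | egrep 'pos|wrist'
```

```text
tool_pos: [0.6077, -0.0169, 0.0137]
wrist_force: [-3.6, 0.5, 7.3]
tool_pos: [0.6078, -0.0169, 0.0137]
wrist_force: [-4.7, 0.7, 10.9]
```

Far right is firm. On to near right (120 mm along tool −x).

```bash

python3 -m handwheel '[[0,0,-0.03,0,0,0],[0,0,-0.1,0,0,0],[0,0,-0.15,0,0,0],[0,0,-0.15,0,0,0],[-0.2,0,-0.15,0,0,0],[-0.4,0,-0.15,0,0,0],[-0.6,0,-0.15,0,0,0],[-0.6,0,-0.15,0,0,0],[-0.6,0,-0.15,0,0,0],[-0.6,0,-0.15,0,0,0]]'
python3 -c "
from h import *
p=np.load('pose.npy');print(go(world(p,LUG['nr'],.0165)[0],p[2]))"
```

```text
time: 15.88
tool_pos: [0.4934, 0.0174, 0.0416]
ee_rot: [-3.141, -0.002, -0.29]
wrist_force: [1.2, 0.5, 0.4]
width: 0.0007
finger_force: 0.0
[-0.002  0.01   0.125 -0.    -0.004 -0.011]
```

```bash

python3 -m handwheel '[[0,0.007,0.05,0,0,0],[0,0.007,0.09,0,0,0],[0,0.007,0.115,0,0,0],[0,0.007,0.125,0,0,0],[0,0.007,0.125,0,0,0],[0,0.007,0.125,0,0,0]]' | egrep 'pos|wrist'
python3 -m handwheel '[[0,0,0.005,0,0,0],[0,0,0.005,0,0,0],[0,0,0.005,0,0,0]]' | egrep 'pos|wrist'
python3 -m handwheel '[[0,0,0.005,0,0,0],[0,0,0.005,0,0,0],[0,0,0.005,0,0,0]]' | egrep 'pos|wrist'
python3 -m handwheel '[[0,0,0.005,0,0,0],[0,0,0.005,0,0,0],[0,0,0.005,0,0,0]]' | egrep 'pos|wrist'
```

```text
tool_pos: [0.4922, 0.016, 0.0157]
wrist_force: [0.7, -0.3, 0.7]
tool_pos: [0.4923, 0.0161, 0.0154]
wrist_force: [-0.4, 0.8, -0.2]
tool_pos: [0.492, 0.0162, 0.0142]
wrist_force: [0.2, 0.5, 0.4]
tool_pos: [0.4923, 0.0161, 0.0137]
wrist_force: [-1.3, 0.6, 3.9]
```

```bash

python3 -m handwheel '[[0,0,0.005,0,0,0],[0,0,0.005,0,0,0],[0,0,0.005,0,0,0]]' | egrep 'pos|wrist'
python3 -m handwheel '[[0,0,0.005,0,0,0],[0,0,0.005,0,0,0],[0,0,0.005,0,0,0]]' | egrep 'pos|wrist'
```

```text
tool_pos: [0.4923, 0.0161, 0.0137]
wrist_force: [-3.8, 1.1, 8.3]
tool_pos: [0.4924, 0.0161, 0.0137]
wrist_force: [-5.1, 0.3, 13.8]
```

```bash

python3 -m handwheel '[[0,0,-0.03,0,0,0],[0,0,-0.1,0,0,0],[0,0,-0.18,0,0,0],[0,0,-0.18,0,0,0],[-0.05,-0.2,-0.18,0,0,0],[-0.1,-0.4,-0.18,0,0,0],[-0.15,-0.6,-0.18,0,0,0],[-0.2,-0.8,-0.18,0,0,0],[-0.26,-1,-0.18,0,0,0],[-0.26,-1,-0.18,0,0,0]]' | egrep 'pos|wrist'
python3 -m handwheel '[[0,-0.12,0,0,0,0],[0,-0.12,0,0,0,0],[0,-0.12,0,0,0,0]]'
python3 -c "
from h import *
p=np.load('pose.npy');print(go(world(p,[-.112,.112],.012)[0],p[2]))"
```

```text
tool_pos: [0.4982, 0.2294, 0.046]
wrist_force: [-0.2, -0.2, 0.3]
time: 18.72
tool_pos: [0.5057, 0.2456, 0.0459]
ee_rot: [3.14, 0.001, -0.288]
wrist_force: [0.7, -0.2, -0.1]
width: 0.0002
finger_force: 0.0
[-0.001  0.002  0.17   0.003  0.002 -0.009]
```

```bash

python3 -m handwheel '[[0,0,0.05,0,0,0],[0,0,0.1,0,0,0],[0,0,0.15,0,0,0],[0,0,0.165,0,0,0],[0,0,0.165,0,0,0]]' | egrep 'pos|wrist'
python3 -m handwheel '[[0,0,0.01,0,0,0],[0,0,0.02,0,0,0],[0,0,0.02,0,0,0]]' | egrep 'pos|wrist'
python3 -m handwheel '[[0,0,0.01,0,0,0],[0,0,0.02,0,0,0],[0,0,0.02,0,0,0]]' | egrep 'pos|wrist'
```

```text
tool_pos: [0.505, 0.2444, 0.0123]
wrist_force: [-0.0, -0.6, 1.2]
tool_pos: [0.5067, 0.2456, 0.0108]
wrist_force: [-0.6, -1.0, 1.5]
tool_pos: [0.5068, 0.2461, 0.0075]
wrist_force: [-1.3, -0.6, 4.1]
```

```bash

python3 -m handwheel '[[0,0,0.01,0,0,0],[0,0,0.02,0,0,0],[0,0,0.02,0,0,0]]' | egrep 'pos|wrist'
python3 -m handwheel '[[0,0,0.01,0,0,0],[0,0,0.015,0,0,0],[0,0,0.015,0,0,0]]' | egrep 'pos|wrist'
```

```text
tool_pos: [0.5064, 0.2464, 0.0035]
wrist_force: [-1.6, -0.8, 5.8]
tool_pos: [0.5062, 0.2466, 0.0005]
wrist_force: [-1.8, 0.6, 5.3]
```

Folding; flat should read about −0.004.

```bash

python3 -m handwheel '[[0,0,0.01,0,0,0],[0,0,0.015,0,0,0],[0,0,0.015,0,0,0]]' | egrep 'pos|wrist'
python3 -m handwheel '[[0,0,0.005,0,0,0],[0,0,0.01,0,0,0],[0,0,0.01,0,0,0]]' | egrep 'pos|wrist'
```

```text
tool_pos: [0.5059, 0.2467, -0.0027]
wrist_force: [-3.0, 0.9, 5.3]
tool_pos: [0.5056, 0.2468, -0.0047]
wrist_force: [-3.0, 1.2, 6.2]
```

```bash

python3 -m handwheel '[[0,0,0.005,0,0,0],[0,0,0.01,0,0,0],[0,0,0.01,0,0,0]]' | egrep 'pos|wrist'
python3 -m handwheel '[[0,0,0.005,0,0,0],[0,0,0.005,0,0,0],[0,0,0.005,0,0,0]]' | egrep 'pos|wrist'
```

```text
tool_pos: [0.5057, 0.2468, -0.005]
wrist_force: [-5.8, -0.5, 12.9]
tool_pos: [0.5058, 0.2468, -0.0051]
wrist_force: [-7.9, -1.1, 16.1]
```

```bash

python3 -m handwheel '[[0,0,0.007,0,0,0],[0,0,0.007,0,0,0],[0,0,0.007,0,0,0]]' | egrep 'pos|wrist'
python3 -m handwheel '[[0,0,-0.05,0,0,0],[0,0,-0.15,0,0,0],[0,0,-0.35,0,0,0],[0,0,-0.5,0,0,0],[0,0.15,-0.65,0,0,0],[-0.2,0.3,-0.7,0,0,0],[-0.4,0.5,-0.7,0,0,0],[-0.6,0.7,-0.7,0,0,0],[-0.8,0.9,-0.7,0,0,0],[-0.8,0.9,-0.7,0,0,0]]' | egrep 'pos|wrist'
python3 -m handwheel '[[-0.1,0.2,0,0,0,0],[-0.1,0.4,0,0,0,0],[-0.1,0.6,0,0,0,0],[-0.1,0.8,0,0,0,0],[-0.1,1,0,0,0,0],[-0.1,1,0,0,0,0]]'
python3 - <<'E'
from h import *
for n in("top","scene"): cv2.imwrite(f"pics/{n}1.png",viewer.snapshot(n)[:,:,::-1])
a=cv2.imread("pics/top1.png")[140:330,210:440];b=cv2.imread("pics/scene1.png")[200:310,180:400]
cv2.imwrite("pics/end.png",np.hstack([cv2.resize(a,(350,289)),cv2.resize(b,(450,289),interpolation=cv2.INTER_CUBIC)]))
E
sed 's/top0/top1/;s/pose.npy/pose1.npy/;s/fit.png/fit1.png/' fit.py | python3 - | head -2; cat /dev/null; python3 -c "
import numpy as np;print(np.load('pose.npy'))"
```

```text
tool_pos: [0.5058, 0.2469, -0.0053]
wrist_force: [-10.1, -1.8, 20.9]
tool_pos: [0.3109, 0.1242, 0.1295]
wrist_force: [-0.7, 0.4, 0.6]
time: 22.72
tool_pos: [0.2339, -0.0688, 0.1299]
ee_rot: [3.137, -0.002, -0.312]
wrist_force: [-0.5, 0.6, -0.3]
width: 0.0004
finger_force: 0.0
[ 0.58075644  0.10796693 -0.2748824 ] 3093.1372549019607 13921.0
level px [[326.76917036 219.73635092]]
[ 0.58146991  0.10633574 -0.28367729]
```

View pics/end.png

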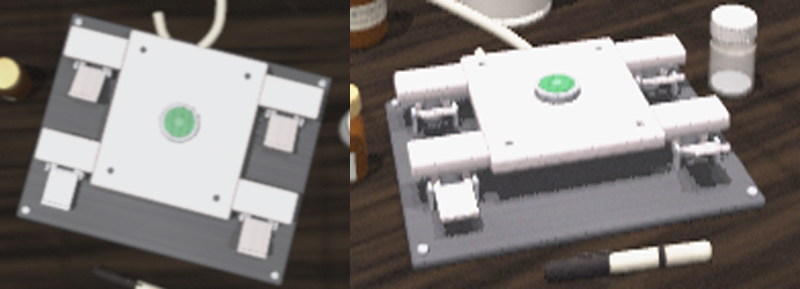

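```bash
python3 -c "
from bench import robot
print(robot.close_job())"
```

```text
the job is handed in; nothing more can be done
None
```

I pressed all four lugs in the order asked; the near left one rocked and the other three held firm at 10 N or more. I then pressed the near left tab flat, and it stayed flat; the other three tabs are still up. The final pictures put the plate within about 2 mm and 0.5° of where it started, and the job was handed in at about 23 s with the robot clear (no verdict came back).

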